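# Re-aim the clamped switch board on its swivel base

## Task

The green toggle switch board stands on a swivel base, and somebody has cranked the clamp lever under it far too tight. Swing the lever back until the clamp is free, turn the board until its red pointer stands on the yellow tab on the rim, then swing the lever round again so that the board is locked there - firmly hand-tight by feel, clearly less tight than it was found. Do not drag the board round while it is still clamped, and leave the other things on the shelf where they are.

Things in the scene. Friction and masses are not known exactly. Their poses are not given: they have to be found in the camera images.
- swivel_base: round grey base plate screwed to the shelf, 244 mm diameter, 18 mm high, cream degree scale on top (a line every 5 degrees). Origin on the swivel axis at shelf level, z up.
- switch_board: the swivelling head: dark turntable (180 mm diameter, top 36 mm above the shelf) with the green board on two posts, and a red pointer with an upright red peg. Origin on the swivel axis at shelf level, z up; +x points along the red pointer. Unclamped it swivels up to 1.1 rad either side of the base's x axis against a drag of about 0.3 N m and stays where left; clamped it holds 1 to 2 N m or more.
- board_middle (a point): middle of the green board's upper face, 80 mm above the shelf, 16 mm from the swivel axis on the pointer's side; axes as switch_board. The board is 88 mm (x) by 150 mm (y), 14 mm thick, leaning 9 degrees, its upper edge 73 mm above the shelf on the side away from the pointer and 87 mm on the pointer's side; toggle levers reach 105 mm.
- pointer_tip (a point): end of the red pointer, 112 mm from the swivel axis, 38 mm above the shelf; axes as switch_board.
- pointer_peg (a point): grip height of the upright red peg on the pointer, 85 mm above the shelf, 86 mm from the swivel axis; axes as switch_board. The peg is round, about 15 mm thick (18 at its head), from 40 to 104 mm above the shelf, 18 mm clear of the board's edge: take it with one finger on either side along the board's y. The head is turned by it.
- set_tab: yellow tab, 14 mm wide, clipped on the rim of the base on the pointer's side, 106 to 138 mm from the swivel axis, top 23 mm above the shelf. Origin on the swivel axis at shelf level (not at the tab); +x points from the axis out through the middle of the tab. The board is set when its x axis agrees with this one: the pointer's end then lies over the tab.
- clamp_lever: steel clamp lever on the head's centre stud, below the green board, sticking out on the side away from the pointer; it turns on the swivel axis and goes round with the head. Origin on the swivel axis, 38 mm above the shelf, z up; -x points along the arm to its black knob. Clockwise seen from above tightens. It may stand 1.3 rad anticlockwise (stop) to 0.95 rad clockwise of the head's -x direction.
- lever_knob (a point): middle of the lever's upright black knob, 74 mm above the shelf, 135 mm from the swivel axis; axes as clamp_lever. The knob is round, 24 mm diameter, 50 to 96 mm above the shelf; its 11 mm thick arm runs 46 mm above the shelf, rising to 52 mm under the knob. The slack lever moves with about 0.5 N at the knob and stays where left, also when tight. From 1.05 rad anticlockwise of the head's -x on it is surely slack.
- clamp_hub (a point): middle of the lever's hub on the swivel axis, 47 mm above the shelf. In it a sprung screw foot presses on the brake; where it bites differs every time (worn lining) and no pose shows it. Once it bites, clamping grows by about 120 N per rad, and pushing on takes about 1.7 N at the knob per 10 N of clamping: stopping at a push of 7 to 8 N is properly hand-tight, 5 too loose, 12 too tight.
- beech_roller_center (a point): centre of the beech rolling cylinder, 44 mm diameter, 120 mm long, lying in a low wooden cradle. Bystander.
- glass_dome: clear glass dome paperweight, 74 mm diameter, 40 mm high; origin under its centre. Bystander.
- spinner_coin: aluminium spinner coin lying flat, 42 mm diameter, 12 mm high with its centre stub; origin under its centre. Bystander.
- bumpy_disc: pink hard silicone disc with bumps, 76 mm diameter, 15 mm high; origin under its centre. Bystander.
- stacking_ring: blue wooden ring lying flat, 72 mm outside diameter, 18 mm high; origin under its centre. Bystander.
- texture_cup: terracotta cup, 68 mm diameter, 70 mm high; origin under its centre. Bystander.

How it is judged:
On the way, in this order (a step that is already met when the one before it is completed fails the run):
1. the clamp is unscrewed until its foot is off the brake ring (clamping force under 3 N) (contact force between clamp_lever and swivel_base below 3 N), for 0.2 s.
2. with the clamp still slack (under 25 N) the board has been swung until its pointer is on the yellow tab (within 0.05 rad) (angle between the x axis of switch_board and the x axis of set_tab, either way round below 0.05 rad and contact force between clamp_lever and swivel_base below 25 N), for 0.2 s.
3. the clamp holds the board there again (clamping force over 30 N, pointer on the tab) (angle between the x axis of switch_board and the x axis of set_tab, either way round below 0.05 rad and contact force between clamp_lever and swivel_base above 30 N), for 0.2 s.
At the end, for the whole second after the job is handed in: The board's pointer stands on the yellow tab (board and tab axes within 0.05 rad, about 6.5 mm at the pointer's end), the clamp is hand-tight (clamping force between 30 and 70 N), board and knob are at rest and let go, and the other things are where they were (all of step 3 and contact force between clamp_lever and swivel_base below 70 N and angular speed of each of switch_board, clamp_lever below 0.05 rad/s); the robot touches nothing.
It fails at once if the board is dragged round (faster than 0.15 rad/s) while the clamp still grips (over 30 N) (angular speed of switch_board above 0.15 rad/s and contact force between clamp_lever and swivel_base above 30 N).
It fails at once if the clamp is screwed even tighter than it can have been found (over 240 N) (contact force between clamp_lever and swivel_base above 240 N).
It fails at once if one of the other things on the shelf is moved by more than 15 mm (distance of any of beech_roller_center, glass_dome, spinner_coin, bumpy_disc, stacking_ring, texture_cup from where it was at the start of the episode above 0.015 m).
It also fails if it takes over 72 s, if anything falls off the work surface, if the arm or the gripper's body presses on something with over 40 N, if the wrist force passes 120 N, or if a joint passes its speed limit or range.

## Robot

A 6-joint arm with a two-finger parallel gripper is mounted at the origin on the work surface. World frame = base frame: x ahead of the robot, y to its left, z up, the work surface at z = 0. Lengths are in m, angles in rad, forces in N, time in s.
With the tool pointing down it reaches from about 0.35 to 0.85 m from the base axis. Payload 8.1 kg.
Tool frame: the origin (TCP) lies at the centre of the arm's flange, where the gripper is bolted on; the fingertips stand 186 mm ahead of it and the grasp point (between the pads) lies 167 mm ahead of it; z points along the fingers, y is the line along which they close (so a half turn about z gives the same grasp; the last joint's range is limited). The gripper opens to 93 mm and grips with 3 to 60 N. Pads are 15 mm wide; open, the fingers measure 128 mm over their backs; the gripper's body (75 mm by 188 mm) begins 65 mm behind the grasp point.
Start: joints at [1.165, 0.13, 1.488, -0, 1.523, -0.085], TCP at [0.189, 0.569, 0.405] pointing down, gripper open.
Joint ranges: [-2.96, 2.96], [-0.89, 2.26], [0.02, 2.5], [-1.34, 4.48], [0, 2.73], [-2.66, 2.66]. Speed limits (rad/s): [2.39, 2.39, 2.79, 3.14, 3.14, 3.14].

## Interface

Orientations are given as a rotation vector (axis times angle).
In Python, from plant import read_state, read_camera, camera_params, robot gives the robot as it stands.
- The arm moves only by the tool carry_out, never from a script. Its argument "targets" is a list of rows, each an object of numbers: "hand": the opening in per cent of the stroke, from 0 (shut) to 100 (fully open); "x", "y", "z": the shift along the tool's x, y, z in m; "ax", "ay", "az": the turn, a rotation vector about the tool's x, y, z in rad. In form: [{"hand": .., "x": .., "y": .., "z": .., "ax": .., "ay": .., "az": ..}, ...]. A call has 1 to 8 rows; each row is the pose to reach, as a shift and turn from the pose commanded when the call began, along the tool's axes at that moment; what a row does not reach only later rows make up. A row lasts 1/8 s, in which the tool goes at most 62.5 mm and 10.7 degrees, less where a joint would pass 70% of its speed; a pose out of reach is approached as far as the arm can. A call with a gripper value outside its range is refused whole. The fingers move at their own pace and stop on an object; "newtons" is the grip in N (left out, the last holds). Time passes only in rows, so rows that repeat a pose let the fingers close. It gives the time, the measured TCP pose, the force, the opening and the grip force at its end, in the units of the state.
- read_state(): the state, without advancing time (a new reading comes with each control period).
- read_camera(name): name is "scene" or "top"; returns (picture, depth): 384x512x3 uint8, blue, green, red; 384x512 float32, m along the optical axis (not along the pixel's ray), 0 where there is no reading.
- camera_params(name): a dict with "fx", "fy", "cx", "cy" (pixels), "position" and "rotation" of the camera in the world. Camera axes: x right, y up, looking along -z (the intrinsics and any distortion apply to the point x, -y, -z); pixel columns grow to the right and rows downward; lengths in m; the calibration is good to about 2 mm. A picture is of the moment at which its call begins. camera_params takes no time and is no camera call.
- robot.close_job(): hands the job in; it is judged then, once.
The state is a dict: "t": time; "q": joint angles; "dq": joint speeds; "joint_torque": joint torques, N m; "tool_pos": TCP position; "orientation": TCP orientation; "force": force on the tool from outside, world axes, zero at the start; "wrist_torque": the same for the moment, N m; "opening": finger opening in m; "gripper_force": force on a finger pad.
Only numpy, scipy, OpenCV 4.12 (cv2) and the standard library are available. Lean on these libraries where they do the work, as an engineer would, in place of code of your own. Each camera call takes 0.05 s, during which the arm holds its last target. There are 200 camera calls.

## Working session

There is one attempt and no reset: what is moved stays moved. The work goes in short steps, Python scripts to look and compute and a tool call to move; the robot and the scene stay as the last step left them, time stands still between calls to the robot, and variables do not carry over. Pictures are saved under pics/ and viewed, at most 10 in all, crops included, and the job is handed in when it is done.

Besides the shell and the picture viewer there is one more tool, called after "Call:" as name([rows], argument=value, ...), one row to a line, values as JSON. carry_out: Moves the arm, as the interface text tells. Its arguments: {"type":"object","properties":{"targets":{"type":"array","items":{"type":"object","properties":{"hand":{"type":"number"},"x":{"type":"number"},"y":{"type":"number"},"z":{"type":"number"},"ax":{"type":"number"},"ay":{"type":"number"},"az":{"type":"number"}}}},"newtons":{"type":"number"}},"required":["targets"]}

```bash
mkdir -p pics; cat > h.py <<'E'
import numpy as np,cv2
from scipy.spatial.transform import Rotation as R
from plant import read_state,read_camera,camera_params,robot
def rot(c):
    r=np.array(c['rotation'],float)
    return r if r.shape==(3,3) else (R.from_rotvec(r).as_matrix() if r.size==3 else R.from_quat(r).as_matrix())
def ray(c,u,v):
    d=np.array([(u-c['cx'])/c['fx'],-(v-c['cy'])/c['fy'],-1.]);return rot(c)@d
def atz(c,u,v,z):
    d=ray(c,u,v);p=np.array(c['position']);return p+d*(z-p[2])/d[2]
def proj(c,P):
    q=rot(c).T@(np.array(P)-c['position']);return c['cx']+c['fx']*q[0]/-q[2],c['cy']-c['fy']*q[1]/-q[2]
E
python3 - <<'E'
from h import *
for n in('scene','top'):
    p,d=read_camera(n);cv2.imwrite(f'pics/{n}0.png',p if n=='scene' else cv2.resize(p,(800,600),interpolation=2));np.save(n+'d.npy',d);cv2.imwrite(f'{n}raw.png',p);print(camera_params(n))
print(read_state())
E
```

```text
{'fx': 451.21437225778334, 'fy': 451.21437225778334, 'cx': 258.34996045430137, 'cy': 191.2960859380783, 'position': array([1.63191393, 0.6276853 , 0.97765807]), 'rotation': array([0.53818252, 0.99150068, 1.95105508])}
{'fx': 477.1057888417896, 'fy': 477.1057888417896, 'cx': 258.77661975887094, 'cy': 189.15341890164422, 'position': array([0.35962929, 0.01536588, 1.28369787]), 'rotation': array([ 0.1537607 , -0.15623072, -1.58177897])}
{'t': 0.1, 'q': array([ 1.16457220e+00,  1.31108852e-01,  1.48912125e+00, -3.45112130e-07,
        1.52302726e+00, -8.54262160e-02]), 'dq': array([ 0.00114352, -0.00200098, -0.00325669, -0.00141228,  0.00241531,
        0.00063764]), 'joint_torque': array([ 1.39956959e-03, -5.61339927e+01, -4.93099809e+01,  7.70301372e-02,
        2.89833045e-02, -4.02786941e-05]), 'tool_pos': array([0.18911059, 0.56921231, 0.40380522]), 'orientation': array([-5.01685383e-01, -3.10086546e+00,  2.53610901e-03]), 'force': array([-0.33517258,  0.15742228,  1.36833146]), 'wrist_torque': array([ 0.02310984,  0.02885442, -0.01631333]), 'gripper_force': 0.0, 'opening': 0.09277577678180292}
```

View pics/top0.png

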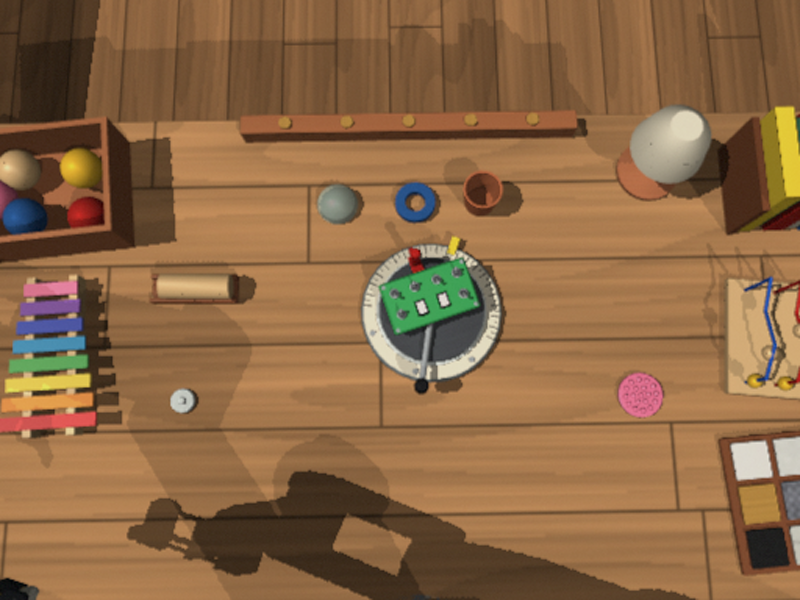

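View pics/scene0.png

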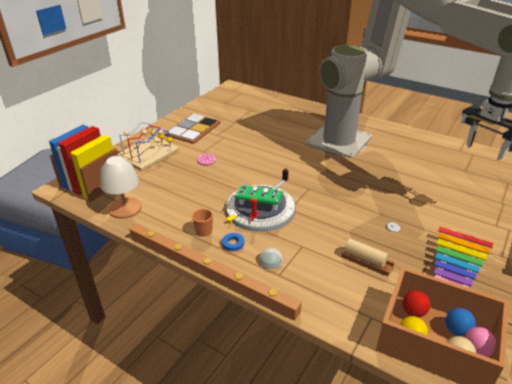

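The top view shows the base at about (431,311), red peg (416,256), yellow tab (455,244) and black knob (421,386) in the 800x600 picture. I'll take an enlarged crop next.

```bash
python3 - <<'E'
from h import *
p=cv2.imread('topraw.png')[145:260,215:335]
cv2.imwrite('pics/c1.png',cv2.resize(p,None,fx=5,fy=5,interpolation=2))
E
```

```text
(no output)
```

View pics/c1.png

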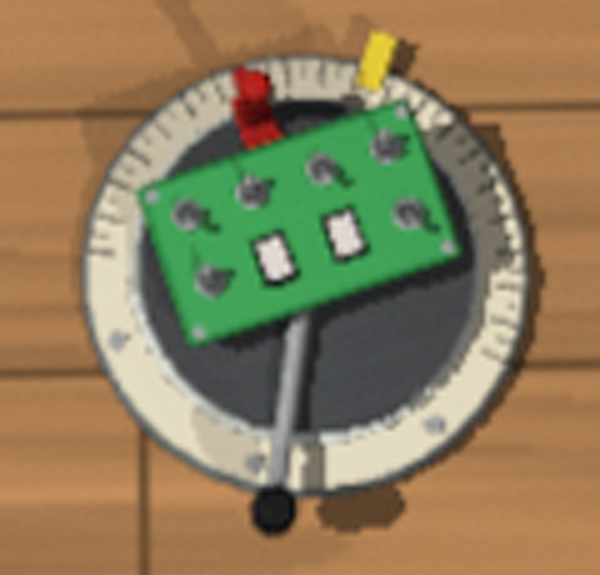

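The crop shows the base outline spanning (82–527, 57–492), tab middle (378,61), peg head (254,82), knob top (273,509), and board corners (145,190), (405,102), (462,256), (192,345).

```bash
python3 - <<'E'
from h import *
c=camera_params('top')
f=lambda u,v,z:atz(c,215+(u+.5)/5-.5,145+(v+.5)/5-.5,z)[:2]
# base: fit via rim extremes
C=(f(82,275,.016)+f(527,275,.016)+f(304,57,.016)+f(304,492,.016))/4
print('C',C,[np.linalg.norm(f(*q,.016)-C) for q in((82,275),(527,275),(304,57),(304,492))])
def pol(n,P,off=0):
    d=P-C;print(n,P,'r',np.linalg.norm(d),'ang',np.arctan2(d[1],d[0])+off)
pol('tab',f(378,61,.023));pol('peg',f(254,82,.104))
K=f(273,509,.096);d=C-K;print('knob',K,np.linalg.norm(d),'leverang',np.arctan2(d[1],d[0]))
q=[f(145,190,.087),f(405,102,.087),f(462,256,.073),f(192,345,.073)]
for s in(q[0]-q[1],q[3]-q[2]):print('board',np.linalg.norm(s),np.arctan2(s[1],s[0])-np.pi/2)
m=(q[0]+q[1]+q[2]+q[3])/4;pol('mid',m)
# depth check: points near tab yellow and all-red
s=read_state();print(R.from_rotvec(s['orientation']).as_matrix().round(3),np.linalg.norm(C))
E
```

```text
C [ 0.58430122 -0.03327227] [np.float64(0.1199251248411245), np.float64(0.12017758671454912), np.float64(0.12040836851578286), np.float64(0.11797706936503603)]
tab [ 0.69984432 -0.07603859] r 0.12320375746425813 ang -0.35449697758204674
peg [ 0.66796267 -0.00657361] r 0.08781832026164138 ang 0.30891117546106794
knob [ 0.45147556 -0.01192551] 0.13453006728157132 leverang -0.15935002610369128
board 0.14190166629854065 0.31725165280107914
board 0.14674925702467345 0.304848136934615
mid [ 0.59896543 -0.02999727] r 0.015025471503342519 ang 0.2197268800675469
[[-0.949  0.315 -0.001]
 [ 0.315  0.949 -0.002]
 [ 0.    -0.002 -1.   ]] 0.5852477763388262
```

```bash
cat >> h.py <<'E'
import json,os
C=np.array([0.5843,-0.0333])
def knob(a,r=.135): return C-r*np.array([np.cos(a),np.sin(a)])
def ld():
    if os.path.exists('cmd.json'): return json.load(open('cmd.json'))
    return [.1891,.5692,.4038,1.2500]
def plan(W,reset=None):
    """W: rows of grasp x,y,z,yangle,hand(world). prints calls of 8 rows; tracks commanded pose"""
    P=list(reset or ld());i=0
    while i<len(W):
        b=list(P);ya=b[3];y=np.array([np.cos(ya),np.sin(ya)]);x=np.array([-np.sin(ya)*1,np.cos(ya)])
        x=np.array([-y[1],y[0]]) # x = y cross z(down)
        rows=[]
        for w in W[i:i+8]:
            d=np.array(w[:2])-b[:2];r=dict(hand=w[4],x=round(float(d@x),4),y=round(float(d@y),4),z=round(float(b[2]-w[2]-.167),4),az=round(float(b[3]-w[3]),3))
            rows.append(r);P=[*(np.array(b[:2])+r['x']*x+r['y']*y),b[2]-r['z'],b[3]-r['az']]
        print(json.dumps(rows));i+=8
    json.dump([float(v) for v in P],open('cmd.json','w'))
def lin(a,b,n): return [list(np.array(a)+(np.array(b)-a)*k/n) for k in range(1,n+1)]
E
python3 - <<'E'
from h import *
k=knob(-.159)
s=[.1891,.5692,.2368,1.25,50];e=[*k,.20,-1.73,45]
W=lin(s,e,16)
for w in W:w[4]=45
print(k);plan(W)
E
```

```text
[ 0.45100288 -0.01192533]
[{"hand": 45, "x": -0.027, "y": -0.0293, "z": 0.0023, "az": 0.186}, {"hand": 45, "x": -0.054, "y": -0.0586, "z": 0.0046, "az": 0.373}, {"hand": 45, "x": -0.081, "y": -0.0879, "z": 0.0069, "az": 0.559}, {"hand": 45, "x": -0.1079, "y": -0.1172, "z": 0.0092, "az": 0.745}, {"hand": 45, "x": -0.1349, "y": -0.1465, "z": 0.0115, "az": 0.931}, {"hand": 45, "x": -0.1619, "y": -0.1758, "z": 0.0138, "az": 1.117}, {"hand": 45, "x": -0.1889, "y": -0.2051, "z": 0.0161, "az": 1.304}, {"hand": 45, "x": -0.2159, "y": -0.2344, "z": 0.0184, "az": 1.49}]
[{"hand": 45, "x": -0.0314, "y": 0.0245, "z": 0.0023, "az": 0.186}, {"hand": 45, "x": -0.0628, "y": 0.0491, "z": 0.0046, "az": 0.373}, {"hand": 45, "x": -0.0942, "y": 0.0736, "z": 0.0069, "az": 0.559}, {"hand": 45, "x": -0.1256, "y": 0.0981, "z": 0.0092, "az": 0.745}, {"hand": 45, "x": -0.157, "y": 0.1227, "z": 0.0115, "az": 0.931}, {"hand": 45, "x": -0.1884, "y": 0.1472, "z": 0.0138, "az": 1.117}, {"hand": 45, "x": -0.2198, "y": 0.1717, "z": 0.0161, "az": 1.304}, {"hand": 45, "x": -0.2512, "y": 0.1963, "z": 0.0184, "az": 1.49}]
```

Call:
carry_out([
  {"hand":45,"x":-0.027,"y":-0.0293,"z":0.0023,"az":0.186},
  {"hand":45,"x":-0.054,"y":-0.0586,"z":0.0046,"az":0.373},
  {"hand":45,"x":-0.081,"y":-0.0879,"z":0.0069,"az":0.559},
  {"hand":45,"x":-0.108,"y":-0.1172,"z":0.0092,"az":0.745},
  {"hand":45,"x":-0.135,"y":-0.1465,"z":0.0115,"az":0.931},
  {"hand":45,"x":-0.162,"y":-0.1758,"z":0.0138,"az":1.117},
  {"hand":45,"x":-0.189,"y":-0.2051,"z":0.0161,"az":1.304},
  {"hand":45,"x":-0.2159,"y":-0.2344,"z":0.0184,"az":1.49},
])

```text
schema error: expected keys hand, x, y, z, ax, ay, az
```

Call:
carry_out([
  {"hand":45,"x":-0.031,"y":0.0245,"z":0.0023,"az":0.186},
  {"hand":45,"x":-0.063,"y":0.0491,"z":0.0046,"az":0.373},
  {"hand":45,"x":-0.094,"y":0.0736,"z":0.0069,"az":0.559},
  {"hand":45,"x":-0.126,"y":0.0981,"z":0.0092,"az":0.745},
  {"hand":45,"x":-0.157,"y":0.1227,"z":0.0115,"az":0.931},
  {"hand":45,"x":-0.188,"y":0.1472,"z":0.0138,"az":1.117},
  {"hand":45,"x":-0.22,"y":0.1717,"z":0.0161,"az":1.304},
  {"hand":45,"x":-0.2512,"y":0.1963,"z":0.0184,"az":1.49},
])

```text
schema error: expected keys hand, x, y, z, ax, ay, az
```

```bash
python3 - <<'E'
from h import *
s=read_state();print(s['t'],s['tool_pos'],s['force'],s['opening'],s['q'].round(2),R.from_rotvec(s['orientation']).as_matrix().round(3),ld())
p,d=read_camera('scene');cv2.imwrite('pics/s1.png',cv2.resize(p[100:260,180:360],None,fx=3.5,fy=3.5,interpolation=2))
E
```

```text
0.1 [0.18911059 0.56921231 0.40380522] [-0.33517258  0.15742228  1.36833146] 0.09277577678180292 [ 1.16  0.13  1.49 -0.    1.52 -0.09] [[-0.949  0.315 -0.001]
 [ 0.315  0.949 -0.002]
 [ 0.    -0.002 -1.   ]] [0.45103696227837725, -0.0119812176685642, 0.367, -1.73]
```

View pics/s1.png

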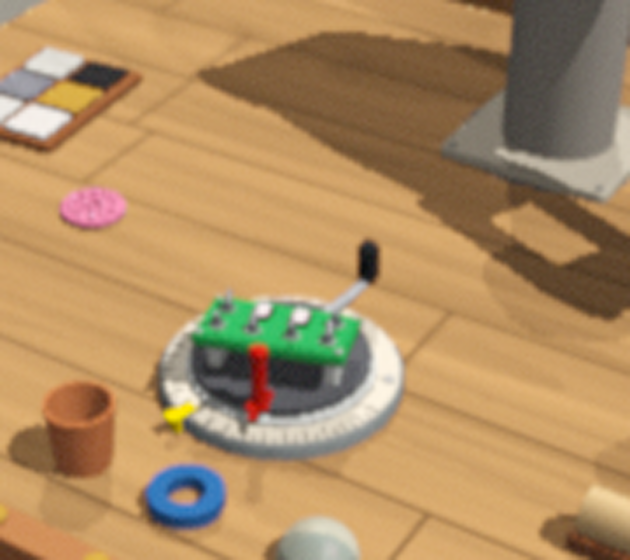

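The move calls were refused because every key is needed, so the arm hasn't moved. The picture shows the knob at (368,262), the red peg at (258,375) and the tab at (178,414).

Call:
carry_out([
  {"hand":45,"x":-0.027,"y":-0.029,"z":0.002,"ax":0,"ay":0,"az":0.186},
  {"hand":45,"x":-0.054,"y":-0.059,"z":0.005,"ax":0,"ay":0,"az":0.373},
  {"hand":45,"x":-0.081,"y":-0.088,"z":0.007,"ax":0,"ay":0,"az":0.559},
  {"hand":45,"x":-0.108,"y":-0.117,"z":0.009,"ax":0,"ay":0,"az":0.745},
  {"hand":45,"x":-0.135,"y":-0.146,"z":0.011,"ax":0,"ay":0,"az":0.931},
  {"hand":45,"x":-0.162,"y":-0.176,"z":0.014,"ax":0,"ay":0,"az":1.117},
  {"hand":45,"x":-0.189,"y":-0.205,"z":0.016,"ax":0,"ay":0,"az":1.304},
  {"hand":45,"x":-0.2159,"y":-0.2344,"z":0.0184,"ax":0,"ay":0,"az":1.49},
])

```text
t: 1.15
tool_pos: [0.3204, 0.2777, 0.3861]
orientation: [2.477, 1.932, -0.0]
force: [1.1, 0.5, -0.4]
opening: 0.0415
gripper_force: 0.0
```

Call:
carry_out([
  {"hand":45,"x":-0.031,"y":0.0245,"z":0.002,"ax":0,"ay":0,"az":0.186},
  {"hand":45,"x":-0.063,"y":0.049,"z":0.005,"ax":0,"ay":0,"az":0.373},
  {"hand":45,"x":-0.094,"y":0.074,"z":0.007,"ax":0,"ay":0,"az":0.559},
  {"hand":45,"x":-0.126,"y":0.098,"z":0.009,"ax":0,"ay":0,"az":0.745},
  {"hand":45,"x":-0.157,"y":0.123,"z":0.011,"ax":0,"ay":0,"az":0.931},
  {"hand":45,"x":-0.188,"y":0.147,"z":0.014,"ax":0,"ay":0,"az":1.117},
  {"hand":45,"x":-0.22,"y":0.172,"z":0.016,"ax":0,"ay":0,"az":1.304},
  {"hand":45,"x":-0.2512,"y":0.1963,"z":0.0184,"ax":0,"ay":0,"az":1.49},
])

```text
t: 2.15
tool_pos: [0.4514, -0.0131, 0.3677]
orientation: [-3.131, 0.26, -0.0]
force: [0.7, 0.1, 0.7]
opening: 0.0416
gripper_force: 0.0
```

```bash
sed -i "s/z=round(float(b\[2\]-w\[2\]-.167),4),az/z=round(float(b[2]-w[2]-.167),4),ax=0,ay=0,az/" h.py; python3 - <<'E'
from h import *
s=read_state();print(s['t'],s['tool_pos'],s['force'],s['opening'],s['q'].round(2),R.from_rotvec(s['orientation']).as_matrix().round(3),ld())
E
```

```text
2.15 [ 0.45138752 -0.01313334  0.36774692] [0.69118835 0.09807442 0.65138062] 0.04160477895119931 [-0.14 -0.26  1.93  0.    1.47  1.59] [[ 0.986 -0.165  0.   ]
 [-0.165 -0.986  0.   ]
 [-0.    -0.    -1.   ]] [0.45103696227837725, -0.0119812176685642, 0.367, -1.73]
```

```bash
python3 - <<'E'
from h import *
k=knob(-.159)
plan([[*k,.08,-1.73,45]])
plan([[*knob(-.159+.065*i),.08,-1.73+.065*i,30] for i in range(1,25)])
E
```

```text
[{"hand": 45, "x": -0.0, "y": -0.0, "z": 0.12, "ax": 0, "ay": 0, "az": 0.0}]
[{"hand": 30, "x": 0.0002, "y": 0.0087, "z": -0.0, "ax": 0, "ay": 0, "az": -0.065}, {"hand": 30, "x": 0.0011, "y": 0.0175, "z": -0.0, "ax": 0, "ay": 0, "az": -0.13}, {"hand": 30, "x": 0.0025, "y": 0.0261, "z": -0.0, "ax": 0, "ay": 0, "az": -0.195}, {"hand": 30, "x": 0.0045, "y": 0.0347, "z": -0.0, "ax": 0, "ay": 0, "az": -0.26}, {"hand": 30, "x": 0.007, "y": 0.0431, "z": -0.0, "ax": 0, "ay": 0, "az": -0.325}, {"hand": 30, "x": 0.0101, "y": 0.0513, "z": -0.0, "ax": 0, "ay": 0, "az": -0.39}, {"hand": 30, "x": 0.0137, "y": 0.0593, "z": -0.0, "ax": 0, "ay": 0, "az": -0.455}, {"hand": 30, "x": 0.0178, "y": 0.067, "z": -0.0, "ax": 0, "ay": 0, "az": -0.52}]
[{"hand": 30, "x": 0.0003, "y": 0.0088, "z": -0.0, "ax": 0, "ay": 0, "az": -0.065}, {"hand": 30, "x": 0.0011, "y": 0.0175, "z": -0.0, "ax": 0, "ay": 0, "az": -0.13}, {"hand": 30, "x": 0.0026, "y": 0.0262, "z": -0.0, "ax": 0, "ay": 0, "az": -0.195}, {"hand": 30, "x": 0.0045, "y": 0.0347, "z": -0.0, "ax": 0, "ay": 0, "az": -0.26}, {"hand": 30, "x": 0.0071, "y": 0.
[... 256 characters left out ...]
": -0.0, "ax": 0, "ay": 0, "az": -0.52}]
[{"hand": 30, "x": 0.0002, "y": 0.0088, "z": -0.0, "ax": 0, "ay": 0, "az": -0.065}, {"hand": 30, "x": 0.0011, "y": 0.0175, "z": -0.0, "ax": 0, "ay": 0, "az": -0.13}, {"hand": 30, "x": 0.0025, "y": 0.0261, "z": -0.0, "ax": 0, "ay": 0, "az": -0.195}, {"hand": 30, "x": 0.0045, "y": 0.0347, "z": -0.0, "ax": 0, "ay": 0, "az": -0.26}, {"hand": 30, "x": 0.007, "y": 0.0431, "z": -0.0, "ax": 0, "ay": 0, "az": -0.325}, {"hand": 30, "x": 0.0101, "y": 0.0513, "z": -0.0, "ax": 0, "ay": 0, "az": -0.39}, {"hand": 30, "x": 0.0137, "y": 0.0593, "z": -0.0, "ax": 0, "ay": 0, "az": -0.455}, {"hand": 30, "x": 0.0178, "y": 0.0671, "z": -0.0, "ax": 0, "ay": 0, "az": -0.52}]
```

Call:
carry_out([
  {"hand":45,"x":0,"y":0,"z":0.04,"ax":0,"ay":0,"az":0},
  {"hand":45,"x":0,"y":0,"z":0.08,"ax":0,"ay":0,"az":0},
  {"hand":45,"x":0,"y":0,"z":0.105,"ax":0,"ay":0,"az":0},
  {"hand":30,"x":0,"y":0,"z":0.12,"ax":0,"ay":0,"az":0},
  {"hand":30,"x":0,"y":0,"z":0.12,"ax":0,"ay":0,"az":0},
], newtons=10)

```text
t: 2.78
tool_pos: [0.4507, -0.0117, 0.2471]
orientation: [-3.132, 0.25, 0.003]
force: [1.0, 0.3, 0.1]
opening: 0.0292
gripper_force: 0.0
```

Down cleanly around the knob. Now loosening.

Call:
carry_out([
  {"hand":30,"x":0.0,"y":0.009,"z":0,"ax":0,"ay":0,"az":-0.065},
  {"hand":30,"x":0.001,"y":0.0175,"z":0,"ax":0,"ay":0,"az":-0.13},
  {"hand":30,"x":0.0025,"y":0.026,"z":0,"ax":0,"ay":0,"az":-0.195},
  {"hand":30,"x":0.0045,"y":0.035,"z":0,"ax":0,"ay":0,"az":-0.26},
  {"hand":30,"x":0.007,"y":0.043,"z":0,"ax":0,"ay":0,"az":-0.325},
  {"hand":30,"x":0.01,"y":0.051,"z":0,"ax":0,"ay":0,"az":-0.39},
  {"hand":30,"x":0.0137,"y":0.059,"z":0,"ax":0,"ay":0,"az":-0.455},
  {"hand":30,"x":0.0178,"y":0.067,"z":0,"ax":0,"ay":0,"az":-0.52},
])

```text
t: 3.78
tool_pos: [0.4585, -0.0809, 0.2493]
orientation: [3.09, 0.567, 0.002]
force: [-0.8, 1.4, -0.8]
opening: 0.028
gripper_force: 0.6
```

Call:
carry_out([
  {"hand":30,"x":0.0,"y":0.009,"z":0,"ax":0,"ay":0,"az":-0.065},
  {"hand":30,"x":0.001,"y":0.0175,"z":0,"ax":0,"ay":0,"az":-0.13},
  {"hand":30,"x":0.0025,"y":0.026,"z":0,"ax":0,"ay":0,"az":-0.195},
  {"hand":30,"x":0.0045,"y":0.035,"z":0,"ax":0,"ay":0,"az":-0.26},
  {"hand":30,"x":0.007,"y":0.043,"z":0,"ax":0,"ay":0,"az":-0.325},
  {"hand":30,"x":0.01,"y":0.051,"z":0,"ax":0,"ay":0,"az":-0.39},
  {"hand":30,"x":0.0137,"y":0.059,"z":0,"ax":0,"ay":0,"az":-0.455},
  {"hand":30,"x":0.0178,"y":0.067,"z":0,"ax":0,"ay":0,"az":-0.52},
])

```text
t: 4.78
tool_pos: [0.4992, -0.1375, 0.2496]
orientation: [2.839, 1.342, 0.002]
force: [-0.6, 0.7, -0.3]
opening: 0.028
gripper_force: 0.3
```

Call:
carry_out([
  {"hand":30,"x":0.0,"y":0.009,"z":0,"ax":0,"ay":0,"az":-0.065},
  {"hand":30,"x":0.001,"y":0.0175,"z":0,"ax":0,"ay":0,"az":-0.13},
  {"hand":30,"x":0.0025,"y":0.026,"z":0,"ax":0,"ay":0,"az":-0.195},
  {"hand":30,"x":0.0045,"y":0.035,"z":0,"ax":0,"ay":0,"az":-0.26},
  {"hand":30,"x":0.007,"y":0.043,"z":0,"ax":0,"ay":0,"az":-0.325},
  {"hand":30,"x":0.01,"y":0.051,"z":0,"ax":0,"ay":0,"az":-0.39},
  {"hand":30,"x":0.0137,"y":0.059,"z":0,"ax":0,"ay":0,"az":-0.455},
  {"hand":30,"x":0.0178,"y":0.067,"z":0,"ax":0,"ay":0,"az":-0.52},
])

```text
t: 5.78
tool_pos: [0.5623, -0.1664, 0.2497]
orientation: [2.398, 2.026, 0.001]
force: [-0.2, -1.5, 0.8]
opening: 0.0279
gripper_force: 0.3
```

```bash
python3 - <<'E'
from h import *
s=read_state();print(s['t'],s['tool_pos'],s['force'],s['q'].round(2),ld())
p,d=read_camera('top');cv2.imwrite('pics/t1.png',cv2.resize(p[130:270,205:355],None,fx=4,fy=4,interpolation=2))
E
```

```text
5.775 [ 0.56227565 -0.16639629  0.24971982] [-0.22333795 -1.49984776  0.8384656 ] [-0.38  0.22  1.68 -0.    1.24 -0.21] [0.5615063142813683, -0.16640004682253065, 0.247, -0.16999999999999993]
```

View pics/t1.png

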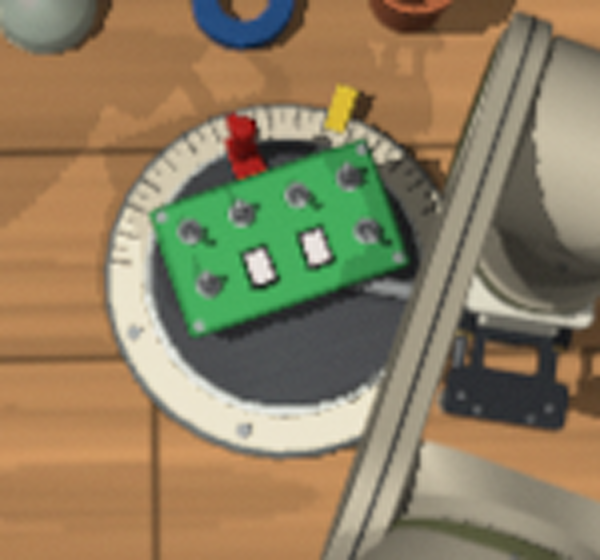

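The picture shows the lever swung to the right (arm visible at (385,288)) and the board unmoved: its upper edge runs (152,213)–(368,143), and the tab is at (343,107). Next is the peg.

```bash
python3 - <<'E'
from h import *
a=knob(1.401);q=np.array([.667,-.007])
W=[[*a,.14,-.17,45],[*a,.2,-.17,45]]+lin([*a,.2,-.17,45],[*q,.2,-1.26,45],6)
for w in W:w[4]=45
plan(W)
A=lambda t,r=.0867:C+r*np.array([np.cos(t),np.sin(t)])
print(A(.31))
plan([[*q,.085,-1.26,45]])
E
```

```text
[{"hand": 45, "x": 0.0, "y": -0.0, "z": -0.06, "ax": 0, "ay": 0, "az": 0.0}, {"hand": 45, "x": 0.0, "y": -0.0, "z": -0.12, "ax": 0, "ay": 0, "az": 0.0}, {"hand": 45, "x": 0.0292, "y": 0.0128, "z": -0.12, "ax": 0, "ay": 0, "az": 0.182}, {"hand": 45, "x": 0.0583, "y": 0.0257, "z": -0.12, "ax": 0, "ay": 0, "az": 0.363}, {"hand": 45, "x": 0.0875, "y": 0.0385, "z": -0.12, "ax": 0, "ay": 0, "az": 0.545}, {"hand": 45, "x": 0.1166, "y": 0.0513, "z": -0.12, "ax": 0, "ay": 0, "az": 0.727}, {"hand": 45, "x": 0.1458, "y": 0.0642, "z": -0.12, "ax": 0, "ay": 0, "az": 0.908}, {"hand": 45, "x": 0.1749, "y": 0.077, "z": -0.12, "ax": 0, "ay": 0, "az": 1.09}]
[ 0.66686732 -0.00685142]
[{"hand": 45, "x": 0.0, "y": -0.0, "z": 0.115, "ax": 0, "ay": 0, "az": 0.0}]
```

Call:
carry_out([
  {"hand":45,"x":0,"y":0,"z":-0.06,"ax":0,"ay":0,"az":0.0},
  {"hand":45,"x":0,"y":0,"z":-0.12,"ax":0,"ay":0,"az":0.0},
  {"hand":45,"x":0.029,"y":0.013,"z":-0.12,"ax":0,"ay":0,"az":0.18},
  {"hand":45,"x":0.058,"y":0.026,"z":-0.12,"ax":0,"ay":0,"az":0.36},
  {"hand":45,"x":0.0875,"y":0.0385,"z":-0.12,"ax":0,"ay":0,"az":0.545},
  {"hand":45,"x":0.117,"y":0.051,"z":-0.12,"ax":0,"ay":0,"az":0.727},
  {"hand":45,"x":0.146,"y":0.064,"z":-0.12,"ax":0,"ay":0,"az":0.908},
  {"hand":45,"x":0.1749,"y":0.077,"z":-0.12,"ax":0,"ay":0,"az":1.09},
])

```text
t: 6.82
tool_pos: [0.6675, -0.0057, 0.3695]
orientation: [3.105, 0.475, 0.003]
force: [0.1, 0.6, 0.5]
opening: 0.0419
gripper_force: 0.0
```

Call:
carry_out([
  {"hand":45,"x":0,"y":0,"z":0.02,"ax":0,"ay":0,"az":0},
  {"hand":45,"x":0,"y":0,"z":0.055,"ax":0,"ay":0,"az":0},
  {"hand":45,"x":0,"y":0,"z":0.09,"ax":0,"ay":0,"az":0},
  {"hand":45,"x":0,"y":0,"z":0.115,"ax":0,"ay":0,"az":0},
  {"hand":10,"x":0,"y":0,"z":0.115,"ax":0,"ay":0,"az":0},
  {"hand":10,"x":0,"y":0,"z":0.115,"ax":0,"ay":0,"az":0},
  {"hand":10,"x":0,"y":0,"z":0.115,"ax":0,"ay":0,"az":0},
], newtons=10)

```text
t: 7.7
tool_pos: [0.6675, -0.0069, 0.255]
orientation: [3.103, 0.487, 0.005]
force: [-1.2, 2.3, 2.1]
opening: 0.0164
gripper_force: 10.1
```

```bash
python3 - <<'E'
from h import *
A=lambda t,r=.0868:C+r*np.array([np.cos(t),np.sin(t)])
d=.664
plan([[*A(.31-d*i/16),.085,-1.26-d*i/16,10] for i in range(1,17)])
s=read_state();print(s['t'],s['tool_pos'],s['force'])
E
```

```text
[{"hand": 10, "x": -0.0, "y": 0.0034, "z": -0.0, "ax": 0, "ay": 0, "az": 0.042}, {"hand": 10, "x": -0.0003, "y": 0.007, "z": -0.0, "ax": 0, "ay": 0, "az": 0.083}, {"hand": 10, "x": -0.0006, "y": 0.0106, "z": -0.0, "ax": 0, "ay": 0, "az": 0.125}, {"hand": 10, "x": -0.0012, "y": 0.0141, "z": -0.0, "ax": 0, "ay": 0, "az": 0.166}, {"hand": 10, "x": -0.0018, "y": 0.0177, "z": -0.0, "ax": 0, "ay": 0, "az": 0.208}, {"hand": 10, "x": -0.0026, "y": 0.0212, "z": -0.0, "ax": 0, "ay": 0, "az": 0.249}, {"hand": 10, "x": -0.0036, "y": 0.0246, "z": -0.0, "ax": 0, "ay": 0, "az": 0.29}, {"hand": 10, "x": -0.0047, "y": 0.0281, "z": -0.0, "ax": 0, "ay": 0, "az": 0.332}]
[{"hand": 10, "x": -0.0001, "y": 0.0036, "z": -0.0, "ax": 0, "ay": 0, "az": 0.041}, {"hand": 10, "x": -0.0003, "y": 0.0072, "z": -0.0, "ax": 0, "ay": 0, "az": 0.083}, {"hand": 10, "x": -0.0007, "y": 0.0107, "z": -0.0, "ax": 0, "ay": 0, "az": 0.124}, {"hand": 10, "x": -0.0012, "y": 0.0143, "z": -0.0, "ax": 0, "ay": 0, "az": 0.166}, {"hand": 10, "x": -0.0019, "y": 0.0179, "z": -0.0, "ax": 0, "ay": 0, "az": 0.208}, {"hand": 10, "x": -0.0027, "y": 0.0214, "z": -0.0, "ax": 0, "ay": 0, "az": 0.249}, {"hand": 10, "x": -0.0037, "y": 0.0248, "z": -0.0, "ax": 0, "ay": 0, "az": 0.29}, {"hand": 10, "x": -0.0048, "y": 0.0283, "z": -0.0, "ax": 0, "ay": 0, "az": 0.332}]
7.7 [ 0.66749001 -0.00693964  0.25504187] [-1.17709283  2.28957653  2.13369242]
```

Call:
carry_out([
  {"hand":10,"x":0,"y":0.0034,"z":0,"ax":0,"ay":0,"az":0.042},
  {"hand":10,"x":0,"y":0.007,"z":0,"ax":0,"ay":0,"az":0.083},
  {"hand":10,"x":-0.0006,"y":0.0106,"z":0,"ax":0,"ay":0,"az":0.125},
  {"hand":10,"x":-0.0012,"y":0.014,"z":0,"ax":0,"ay":0,"az":0.166},
  {"hand":10,"x":-0.0018,"y":0.0177,"z":0,"ax":0,"ay":0,"az":0.208},
  {"hand":10,"x":-0.0026,"y":0.021,"z":0,"ax":0,"ay":0,"az":0.249},
  {"hand":10,"x":-0.0036,"y":0.0246,"z":0,"ax":0,"ay":0,"az":0.29},
  {"hand":10,"x":-0.0047,"y":0.0281,"z":0,"ax":0,"ay":0,"az":0.332},
])

```text
t: 8.7
tool_pos: [0.6717, -0.0345, 0.255]
orientation: [-3.141, 0.037, -0.005]
force: [-0.9, 4.9, 5.7]
opening: 0.0161
gripper_force: 10.0
```

Call:
carry_out([
  {"hand":10,"x":0,"y":0.0036,"z":0,"ax":0,"ay":0,"az":0.041},
  {"hand":10,"x":0,"y":0.007,"z":0,"ax":0,"ay":0,"az":0.083},
  {"hand":10,"x":-0.0007,"y":0.0107,"z":0,"ax":0,"ay":0,"az":0.124},
  {"hand":10,"x":-0.0012,"y":0.0143,"z":0,"ax":0,"ay":0,"az":0.166},
  {"hand":10,"x":-0.0019,"y":0.0179,"z":0,"ax":0,"ay":0,"az":0.208},
  {"hand":10,"x":-0.0027,"y":0.0214,"z":0,"ax":0,"ay":0,"az":0.249},
  {"hand":10,"x":-0.0037,"y":0.0248,"z":0,"ax":0,"ay":0,"az":0.29},
  {"hand":10,"x":-0.0048,"y":0.0283,"z":0,"ax":0,"ay":0,"az":0.332},
])

```text
t: 9.7
tool_pos: [0.6664, -0.0627, 0.255]
orientation: [-3.091, 0.555, -0.005]
force: [0.7, 4.8, 5.5]
opening: 0.0164
gripper_force: 10.0
```

```bash
python3 - <<'E'
from h import *
s=read_state();print(s['t'],s['tool_pos'],s['force'],s['q'].round(2),ld());t=s['tool_pos'][:2]-C;print(np.arctan2(t[1],t[0]),np.linalg.norm(t))
p,d=read_camera('top');cv2.imwrite('pics/t2.png',cv2.resize(p[140:260,210:360],None,fx=5,fy=5,interpolation=2))
E
```

```text
9.7 [ 0.6664189  -0.06268543  0.2549982 ] [0.73457267 4.81130697 5.4732203 ] [-0.17  0.42  1.42  0.    1.29  1.76] [0.6657060247062203, -0.06343125848956971, 0.252, -1.9240000000000002]
-0.3436421487922685 0.08721821504135141
```

View pics/t2.png

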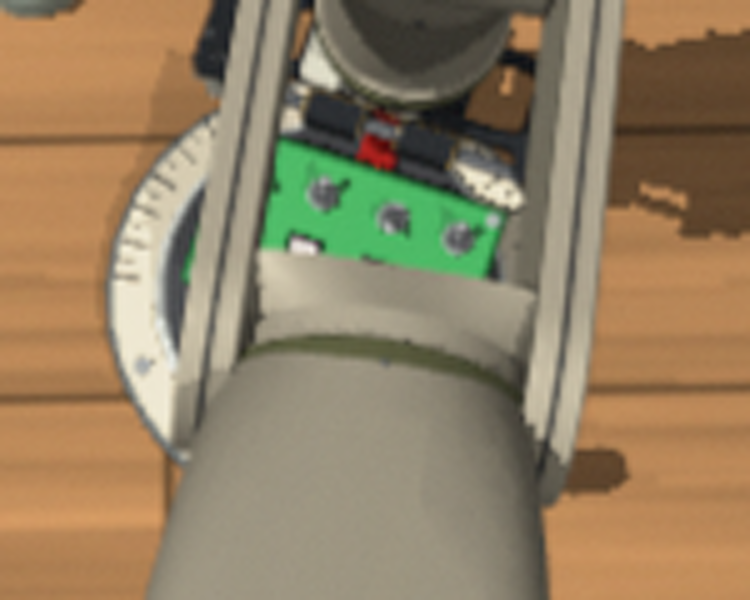

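The view is mostly occluded, but the peg is visible at (378,148) and the gripper's angle is about -0.344. I'll release, go aside and look.

```bash
python3 - <<'E'
from h import *
p=ld();a=p[:2]
W=[[*a,.085,p[3],45],[*a,.085,p[3],45],[*a,.14,p[3],45],[*a,.2,p[3],45]]
W+=lin([*a,.2,p[3],45],[.45,-.28,.22,-.826,45],8)
for w in W:w[4]=45
plan(W)
E
```

```text
[{"hand": 45, "x": 0.0, "y": 0.0, "z": -0.0, "ax": 0, "ay": 0, "az": 0.0}, {"hand": 45, "x": 0.0, "y": 0.0, "z": -0.0, "ax": 0, "ay": 0, "az": 0.0}, {"hand": 45, "x": 0.0, "y": 0.0, "z": -0.055, "ax": 0, "ay": 0, "az": 0.0}, {"hand": 45, "x": 0.0, "y": 0.0, "z": -0.115, "ax": 0, "ay": 0, "az": 0.0}, {"hand": 45, "x": -0.0159, "y": 0.0347, "z": -0.1175, "ax": 0, "ay": 0, "az": -0.137}, {"hand": 45, "x": -0.0319, "y": 0.0695, "z": -0.12, "ax": 0, "ay": 0, "az": -0.274}, {"hand": 45, "x": -0.0478, "y": 0.1042, "z": -0.1225, "ax": 0, "ay": 0, "az": -0.412}, {"hand": 45, "x": -0.0637, "y": 0.1389, "z": -0.125, "ax": 0, "ay": 0, "az": -0.549}]
[{"hand": 45, "x": -0.0318, "y": 0.0213, "z": -0.0025, "ax": 0, "ay": 0, "az": -0.137}, {"hand": 45, "x": -0.0635, "y": 0.0426, "z": -0.005, "ax": 0, "ay": 0, "az": -0.275}, {"hand": 45, "x": -0.0952, "y": 0.0639, "z": -0.0075, "ax": 0, "ay": 0, "az": -0.412}, {"hand": 45, "x": -0.1269, "y": 0.0852, "z": -0.01, "ax": 0, "ay": 0, "az": -0.549}]
```

Call:
carry_out([
  {"hand":45,"x":0,"y":0,"z":0,"ax":0,"ay":0,"az":0},
  {"hand":45,"x":0,"y":0,"z":0,"ax":0,"ay":0,"az":0},
  {"hand":45,"x":0,"y":0,"z":-0.055,"ax":0,"ay":0,"az":0},
  {"hand":45,"x":0,"y":0,"z":-0.115,"ax":0,"ay":0,"az":0},
  {"hand":45,"x":-0.016,"y":0.035,"z":-0.118,"ax":0,"ay":0,"az":-0.137},
  {"hand":45,"x":-0.032,"y":0.07,"z":-0.12,"ax":0,"ay":0,"az":-0.274},
  {"hand":45,"x":-0.048,"y":0.104,"z":-0.1225,"ax":0,"ay":0,"az":-0.412},
  {"hand":45,"x":-0.0637,"y":0.1389,"z":-0.125,"ax":0,"ay":0,"az":-0.549},
])

```text
t: 10.75
tool_pos: [0.5568, -0.1722, 0.3779]
orientation: [3.126, 0.314, -0.0]
force: [0.3, 0.0, 0.5]
opening: 0.0422
gripper_force: 0.0
```

Call:
carry_out([
  {"hand":45,"x":-0.032,"y":0.021,"z":-0.0025,"ax":0,"ay":0,"az":-0.137},
  {"hand":45,"x":-0.0635,"y":0.0426,"z":-0.005,"ax":0,"ay":0,"az":-0.275},
  {"hand":45,"x":-0.095,"y":0.064,"z":-0.0075,"ax":0,"ay":0,"az":-0.412},
  {"hand":45,"x":-0.1269,"y":0.0852,"z":-0.01,"ax":0,"ay":0,"az":-0.549},
])

```text
t: 11.25
tool_pos: [0.4488, -0.2805, 0.3879]
orientation: [2.924, 1.149, -0.0]
force: [0.9, -0.4, -0.7]
opening: 0.0418
gripper_force: 0.0
```

```bash
python3 - <<'E'
from h import *
s=read_state();print(s['t'],s['tool_pos'],s['force'])
p,d=read_camera('top');cv2.imwrite('pics/t3.png',cv2.resize(p[145:260,215:335],None,fx=5,fy=5,interpolation=2))
E
```

```text
11.25 [ 0.44878515 -0.28052029  0.38794704] [ 0.8836258  -0.35564501 -0.66588993]
```

View pics/t3.png

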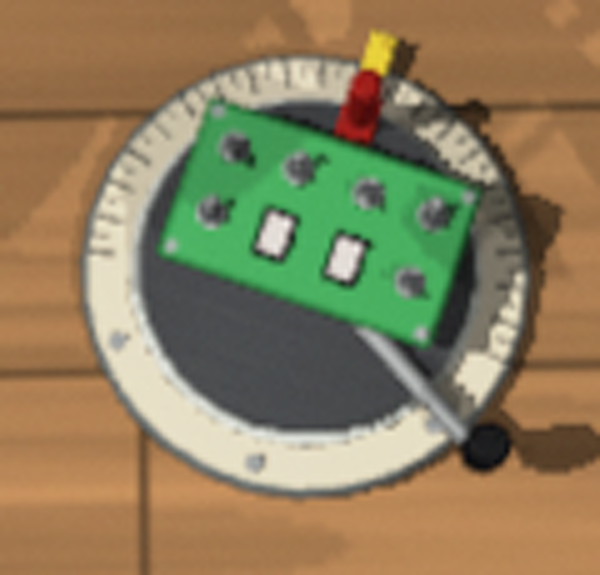

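The board now points toward the tab. Corners are (213,100), (480,190), (430,347), (160,250), the peg head is about (370,82), the tab (378,61) and the knob (487,447).

```bash
python3 - <<'E'
from h import *
c=camera_params('top')
f=lambda u,v,z:atz(c,215+(u+.5)/5-.5,145+(v+.5)/5-.5,z)[:2]
q=[f(213,100,.087),f(480,190,.087),f(430,347,.073),f(160,250,.073)]
for s in(q[0]-q[1],q[3]-q[2]):print('board',np.linalg.norm(s),np.arctan2(s[1],s[0])-np.pi/2)
P=f(370,82,.104)-C;print('peg',np.linalg.norm(P),np.arctan2(P[1],P[0]))
# tab long-axis edges
for u,v in((378,61),(383,38),(373,84)):
    t=f(u,v,.023)-C;print('tab',np.linalg.norm(t),np.arctan2(t[1],t[0]))
K=f(487,447,.096);d=C-K;print('knob',K,np.linalg.norm(d),np.arctan2(d[1],d[0]))
k=knob(.745);plan([[*k,.2,-.826,45]])
E
```

```text
board 0.14500929357973721 -0.3507878799326827
board 0.14747966612939556 -0.36643066660768664
peg 0.08882288132434091 -0.3740851005479282
tab 0.12319527765931694 -0.3542824132628875
tab 0.1364450140879995 -0.34276752318516734
tab 0.11001726189902583 -0.3685079206569404
knob [ 0.4804697  -0.11919744] 0.13475570793440517 0.6911592455587876
[{"hand": 45, "x": 0.131, "y": -0.0903, "z": 0.02, "ax": 0, "ay": 0, "az": 0.0}]
```

```bash
python3 - <<'E'
from h import *
k=[.4805,-.1193]
plan([[*k,.2,-.866,45],[*k,.08,-.866,45]],reset=[.45,-.28,.387,-.826])
E
```

```text
[{"hand": 45, "x": 0.1314, "y": -0.0975, "z": 0.02, "ax": 0, "ay": 0, "az": 0.04}, {"hand": 45, "x": 0.1314, "y": -0.0975, "z": 0.14, "ax": 0, "ay": 0, "az": 0.04}]
```

Call:
carry_out([
  {"hand":45,"x":0.044,"y":-0.032,"z":0.007,"ax":0,"ay":0,"az":0.01},
  {"hand":45,"x":0.088,"y":-0.065,"z":0.014,"ax":0,"ay":0,"az":0.03},
  {"hand":45,"x":0.1314,"y":-0.0975,"z":0.02,"ax":0,"ay":0,"az":0.04},
  {"hand":45,"x":0.1314,"y":-0.0975,"z":0.03,"ax":0,"ay":0,"az":0.04},
  {"hand":45,"x":0.1314,"y":-0.0975,"z":0.07,"ax":0,"ay":0,"az":0.04},
  {"hand":45,"x":0.1314,"y":-0.0975,"z":0.11,"ax":0,"ay":0,"az":0.04},
  {"hand":45,"x":0.1314,"y":-0.0975,"z":0.14,"ax":0,"ay":0,"az":0.04},
  {"hand":30,"x":0.1314,"y":-0.0975,"z":0.14,"ax":0,"ay":0,"az":0.04},
])

```text
t: 12.3
tool_pos: [0.4788, -0.1192, 0.2451]
orientation: [-2.946, -1.082, 0.008]
force: [0.1, 0.1, 0.0]
opening: 0.0358
gripper_force: 0.0
```

```bash
cat > f.py <<'E'
from h import *
s=read_state();t=s['tool_pos'][:2]-C;a=np.arctan2(-t[1],-t[0]);F=s['force'];k=ld()
tan=np.array([np.sin(a),-np.cos(a)]) # ccw direction at knob
print('t',s['t'],'lever',a.round(3),'r',np.linalg.norm(t).round(4),'Ftan(ccw+)',(F[:2]@tan).round(2),'Frad',(F[:2]@[-np.cos(a),-np.sin(a)]).round(2),F.round(1),'op',s['opening'],s['q'].round(2),'cmd',np.round(k,4))
E
python3 f.py; python3 - <<'E'
from h import *
plan([[*knob(.70-.04*i),.08,-.866-.04*i,30] for i in range(1,9)])
E
```

```text
t 12.3 lever 0.684 r 0.1361 Ftan(ccw+) 0.02 Frad -0.14 [0.1 0.1 0. ] op 0.03576728323935956 [-0.35 -0.01  1.94 -0.    1.22  0.52] cmd [ 0.4805 -0.1192  0.247  -0.866 ]
[{"hand": 30, "x": -0.0001, "y": -0.0043, "z": -0.0, "ax": 0, "ay": 0, "az": 0.04}, {"hand": 30, "x": 0.0002, "y": -0.0097, "z": -0.0, "ax": 0, "ay": 0, "az": 0.08}, {"hand": 30, "x": 0.0008, "y": -0.015, "z": -0.0, "ax": 0, "ay": 0, "az": 0.12}, {"hand": 30, "x": 0.0016, "y": -0.0204, "z": -0.0, "ax": 0, "ay": 0, "az": 0.16}, {"hand": 30, "x": 0.0026, "y": -0.0257, "z": -0.0, "ax": 0, "ay": 0, "az": 0.2}, {"hand": 30, "x": 0.0038, "y": -0.031, "z": -0.0, "ax": 0, "ay": 0, "az": 0.24}, {"hand": 30, "x": 0.0052, "y": -0.0362, "z": -0.0, "ax": 0, "ay": 0, "az": 0.28}, {"hand": 30, "x": 0.0068, "y": -0.0413, "z": -0.0, "ax": 0, "ay": 0, "az": 0.32}]
```

Call:
carry_out([
  {"hand":30,"x":0,"y":-0.0043,"z":0,"ax":0,"ay":0,"az":0.04},
  {"hand":30,"x":0.0002,"y":-0.0097,"z":0,"ax":0,"ay":0,"az":0.08},
  {"hand":30,"x":0.0008,"y":-0.015,"z":0,"ax":0,"ay":0,"az":0.12},
  {"hand":30,"x":0.0016,"y":-0.0204,"z":0,"ax":0,"ay":0,"az":0.16},
  {"hand":30,"x":0.0026,"y":-0.0257,"z":0,"ax":0,"ay":0,"az":0.2},
  {"hand":30,"x":0.0038,"y":-0.031,"z":0,"ax":0,"ay":0,"az":0.24},
  {"hand":30,"x":0.0052,"y":-0.0362,"z":0,"ax":0,"ay":0,"az":0.28},
  {"hand":30,"x":0.0068,"y":-0.0413,"z":0,"ax":0,"ay":0,"az":0.32},
])

```text
t: 13.3
tool_pos: [0.4595, -0.0837, 0.25]
orientation: [3.083, 0.597, 0.004]
force: [-0.1, -0.4, 0.0]
opening: 0.0279
gripper_force: 0.2
```

```bash
python3 f.py; python3 - <<'E'
from h import *
plan([[*knob(.38-.03*i),.08,-1.186-.03*i,30] for i in range(1,9)])
E
```

```text
t 13.3 lever 0.384 r 0.1346 Ftan(ccw+) 0.36 Frad 0.25 [-0.1 -0.4  0. ] op 0.027860014884786937 [-0.29 -0.1   2.01 -0.    1.23  0.9 ] cmd [ 0.4589 -0.0834  0.247  -1.186 ]
[{"hand": 30, "x": 0.0001, "y": -0.0041, "z": -0.0, "ax": 0, "ay": 0, "az": 0.03}, {"hand": 30, "x": 0.0003, "y": -0.0081, "z": -0.0, "ax": 0, "ay": 0, "az": 0.06}, {"hand": 30, "x": 0.0006, "y": -0.0121, "z": -0.0, "ax": 0, "ay": 0, "az": 0.09}, {"hand": 30, "x": 0.001, "y": -0.0162, "z": -0.0, "ax": 0, "ay": 0, "az": 0.12}, {"hand": 30, "x": 0.0016, "y": -0.0202, "z": -0.0, "ax": 0, "ay": 0, "az": 0.15}, {"hand": 30, "x": 0.0023, "y": -0.0242, "z": -0.0, "ax": 0, "ay": 0, "az": 0.18}, {"hand": 30, "x": 0.0031, "y": -0.0281, "z": -0.0, "ax": 0, "ay": 0, "az": 0.21}, {"hand": 30, "x": 0.004, "y": -0.0321, "z": -0.0, "ax": 0, "ay": 0, "az": 0.24}]
```

Call:
carry_out([
  {"hand":30,"x":0,"y":-0.004,"z":0,"ax":0,"ay":0,"az":0.03},
  {"hand":30,"x":0.0003,"y":-0.008,"z":0,"ax":0,"ay":0,"az":0.06},
  {"hand":30,"x":0.0006,"y":-0.012,"z":0,"ax":0,"ay":0,"az":0.09},
  {"hand":30,"x":0.001,"y":-0.016,"z":0,"ax":0,"ay":0,"az":0.12},
  {"hand":30,"x":0.0016,"y":-0.02,"z":0,"ax":0,"ay":0,"az":0.15},
  {"hand":30,"x":0.0023,"y":-0.024,"z":0,"ax":0,"ay":0,"az":0.18},
  {"hand":30,"x":0.0031,"y":-0.028,"z":0,"ax":0,"ay":0,"az":0.21},
  {"hand":30,"x":0.004,"y":-0.0321,"z":0,"ax":0,"ay":0,"az":0.24},
])

```text
t: 14.3
tool_pos: [0.4504, -0.0516, 0.248]
orientation: [3.133, 0.225, 0.0]
force: [0.1, 0.4, -0.2]
opening: 0.028
gripper_force: 0.2
```

```bash
python3 f.py; python3 - <<'E'
from h import *
plan([[*knob(.14-.03*i),.08,-1.426-.03*i,30] for i in range(1,9)])
E
```

```text
t 14.3 lever 0.136 r 0.1351 Ftan(ccw+) -0.42 Frad -0.17 [ 0.1  0.4 -0.2] op 0.027978985856657493 [-0.23 -0.14  2.05 -0.    1.23  1.2 ] cmd [ 0.4506 -0.0521  0.247  -1.426 ]
[{"hand": 30, "x": 0.0001, "y": -0.004, "z": -0.0, "ax": 0, "ay": 0, "az": 0.03}, {"hand": 30, "x": 0.0003, "y": -0.0081, "z": -0.0, "ax": 0, "ay": 0, "az": 0.06}, {"hand": 30, "x": 0.0006, "y": -0.0121, "z": -0.0, "ax": 0, "ay": 0, "az": 0.09}, {"hand": 30, "x": 0.0011, "y": -0.0161, "z": -0.0, "ax": 0, "ay": 0, "az": 0.12}, {"hand": 30, "x": 0.0016, "y": -0.0202, "z": -0.0, "ax": 0, "ay": 0, "az": 0.15}, {"hand": 30, "x": 0.0023, "y": -0.0241, "z": -0.0, "ax": 0, "ay": 0, "az": 0.18}, {"hand": 30, "x": 0.0031, "y": -0.0281, "z": -0.0, "ax": 0, "ay": 0, "az": 0.21}, {"hand": 30, "x": 0.004, "y": -0.0321, "z": -0.0, "ax": 0, "ay": 0, "az": 0.24}]
```

Call:
carry_out([
  {"hand":30,"x":0,"y":-0.004,"z":0,"ax":0,"ay":0,"az":0.03},
  {"hand":30,"x":0.0003,"y":-0.008,"z":0,"ax":0,"ay":0,"az":0.06},
  {"hand":30,"x":0.0006,"y":-0.012,"z":0,"ax":0,"ay":0,"az":0.09},
  {"hand":30,"x":0.001,"y":-0.016,"z":0,"ax":0,"ay":0,"az":0.12},
  {"hand":30,"x":0.0016,"y":-0.02,"z":0,"ax":0,"ay":0,"az":0.15},
  {"hand":30,"x":0.0023,"y":-0.024,"z":0,"ax":0,"ay":0,"az":0.18},
  {"hand":30,"x":0.0031,"y":-0.028,"z":0,"ax":0,"ay":0,"az":0.21},
  {"hand":30,"x":0.004,"y":-0.0321,"z":0,"ax":0,"ay":0,"az":0.24},
])

```text
t: 15.3
tool_pos: [0.4498, -0.0192, 0.248]
orientation: [3.138, -0.152, -0.0]
force: [-1.0, -0.5, 0.9]
opening: 0.028
gripper_force: 0.2
```

```bash
python3 f.py; python3 - <<'E'
from h import *
plan([[*knob(-.10-.02*i),.08,-1.666-.02*i,30] for i in range(1,9)])
E
```

```text
t 15.3 lever -0.104 r 0.1353 Ftan(ccw+) 0.64 Frad 0.91 [-1.  -0.5  0.9] op 0.028005546974724075 [-0.16 -0.14  2.06 -0.    1.23  1.51] cmd [ 0.4499 -0.0198  0.247  -1.666 ]
[{"hand": 30, "x": 0.0001, "y": -0.0027, "z": -0.0, "ax": 0, "ay": 0, "az": 0.02}, {"hand": 30, "x": 0.0002, "y": -0.0054, "z": -0.0, "ax": 0, "ay": 0, "az": 0.04}, {"hand": 30, "x": 0.0003, "y": -0.0081, "z": -0.0, "ax": 0, "ay": 0, "az": 0.06}, {"hand": 30, "x": 0.0005, "y": -0.0108, "z": -0.0, "ax": 0, "ay": 0, "az": 0.08}, {"hand": 30, "x": 0.0008, "y": -0.0134, "z": -0.0, "ax": 0, "ay": 0, "az": 0.1}, {"hand": 30, "x": 0.0011, "y": -0.0161, "z": -0.0, "ax": 0, "ay": 0, "az": 0.12}, {"hand": 30, "x": 0.0015, "y": -0.0188, "z": -0.0, "ax": 0, "ay": 0, "az": 0.14}, {"hand": 30, "x": 0.0019, "y": -0.0215, "z": -0.0, "ax": 0, "ay": 0, "az": 0.16}]
```

Call:
carry_out([
  {"hand":30,"x":0,"y":-0.0027,"z":0,"ax":0,"ay":0,"az":0.02},
  {"hand":30,"x":0.0002,"y":-0.0054,"z":0,"ax":0,"ay":0,"az":0.04},
  {"hand":30,"x":0.0003,"y":-0.008,"z":0,"ax":0,"ay":0,"az":0.06},
  {"hand":30,"x":0.0005,"y":-0.0108,"z":0,"ax":0,"ay":0,"az":0.08},
  {"hand":30,"x":0.0008,"y":-0.0134,"z":0,"ax":0,"ay":0,"az":0.1},
  {"hand":30,"x":0.0011,"y":-0.016,"z":0,"ax":0,"ay":0,"az":0.12},
  {"hand":30,"x":0.0015,"y":-0.0188,"z":0,"ax":0,"ay":0,"az":0.14},
  {"hand":30,"x":0.0019,"y":-0.0215,"z":0,"ax":0,"ay":0,"az":0.16},
])

```text
t: 16.3
tool_pos: [0.4537, 0.0019, 0.2479]
orientation: [3.116, -0.402, -0.0]
force: [-0.6, -0.7, -0.1]
opening: 0.0281
gripper_force: 0.5
```

```bash
python3 f.py; python3 - <<'E'
from h import *
plan([[*knob(-.26-.02*i),.08,-1.826-.02*i,30] for i in range(1,9)])
E
```

```text
t 16.3 lever -0.264 r 0.1352 Ftan(ccw+) 0.78 Frad 0.38 [-0.6 -0.7 -0.1] op 0.02808637564546552 [-0.11 -0.13  2.05 -0.    1.23  1.72] cmd [ 4.539e-01  1.400e-03  2.470e-01 -1.826e+00]
[{"hand": 30, "x": 0.0, "y": -0.0027, "z": -0.0, "ax": 0, "ay": 0, "az": 0.02}, {"hand": 30, "x": 0.0001, "y": -0.0054, "z": -0.0, "ax": 0, "ay": 0, "az": 0.04}, {"hand": 30, "x": 0.0003, "y": -0.0081, "z": -0.0, "ax": 0, "ay": 0, "az": 0.06}, {"hand": 30, "x": 0.0005, "y": -0.0108, "z": -0.0, "ax": 0, "ay": 0, "az": 0.08}, {"hand": 30, "x": 0.0007, "y": -0.0134, "z": -0.0, "ax": 0, "ay": 0, "az": 0.1}, {"hand": 30, "x": 0.001, "y": -0.0161, "z": -0.0, "ax": 0, "ay": 0, "az": 0.12}, {"hand": 30, "x": 0.0014, "y": -0.0188, "z": -0.0, "ax": 0, "ay": 0, "az": 0.14}, {"hand": 30, "x": 0.0018, "y": -0.0215, "z": -0.0, "ax": 0, "ay": 0, "az": 0.16}]
```

Call:
carry_out([
  {"hand":30,"x":0,"y":-0.0027,"z":0,"ax":0,"ay":0,"az":0.02},
  {"hand":30,"x":0.0001,"y":-0.0054,"z":0,"ax":0,"ay":0,"az":0.04},
  {"hand":30,"x":0.0003,"y":-0.008,"z":0,"ax":0,"ay":0,"az":0.06},
  {"hand":30,"x":0.0005,"y":-0.0108,"z":0,"ax":0,"ay":0,"az":0.08},
  {"hand":30,"x":0.0007,"y":-0.0134,"z":0,"ax":0,"ay":0,"az":0.1},
  {"hand":30,"x":0.001,"y":-0.016,"z":0,"ax":0,"ay":0,"az":0.12},
  {"hand":30,"x":0.0014,"y":-0.0188,"z":0,"ax":0,"ay":0,"az":0.14},
  {"hand":30,"x":0.0018,"y":-0.0215,"z":0,"ax":0,"ay":0,"az":0.16},
])

```text
t: 17.3
tool_pos: [0.4609, 0.0223, 0.2479]
orientation: [3.074, -0.65, -0.0]
force: [-1.9, -2.4, 1.6]
opening: 0.028
gripper_force: 1.4
```

```bash
python3 f.py; python3 - <<'E'
from h import *
plan([[*knob(-.42-.0125*i),.08,-1.986-.0125*i,30] for i in range(1,9)])
E
```

```text
t 17.3 lever -0.423 r 0.1353 Ftan(ccw+) 2.98 Frad 0.73 [-1.9 -2.4  1.6] op 0.028014555570763537 [-0.06 -0.11  2.03 -0.    1.22  1.92] cmd [ 0.461   0.0218  0.247  -1.986 ]
[{"hand": 30, "x": 0.0, "y": -0.0017, "z": -0.0, "ax": 0, "ay": 0, "az": 0.013}, {"hand": 30, "x": 0.0001, "y": -0.0033, "z": -0.0, "ax": 0, "ay": 0, "az": 0.025}, {"hand": 30, "x": 0.0001, "y": -0.005, "z": -0.0, "ax": 0, "ay": 0, "az": 0.038}, {"hand": 30, "x": 0.0002, "y": -0.0067, "z": -0.0, "ax": 0, "ay": 0, "az": 0.05}, {"hand": 30, "x": 0.0003, "y": -0.0084, "z": -0.0, "ax": 0, "ay": 0, "az": 0.062}, {"hand": 30, "x": 0.0004, "y": -0.0101, "z": -0.0, "ax": 0, "ay": 0, "az": 0.075}, {"hand": 30, "x": 0.0006, "y": -0.0118, "z": -0.0, "ax": 0, "ay": 0, "az": 0.088}, {"hand": 30, "x": 0.0008, "y": -0.0134, "z": -0.0, "ax": 0, "ay": 0, "az": 0.1}]
```

Call:
carry_out([
  {"hand":30,"x":0,"y":-0.0017,"z":0,"ax":0,"ay":0,"az":0.013},
  {"hand":30,"x":0.0001,"y":-0.0033,"z":0,"ax":0,"ay":0,"az":0.025},
  {"hand":30,"x":0.0001,"y":-0.005,"z":0,"ax":0,"ay":0,"az":0.038},
  {"hand":30,"x":0.0002,"y":-0.0067,"z":0,"ax":0,"ay":0,"az":0.05},
  {"hand":30,"x":0.0003,"y":-0.0084,"z":0,"ax":0,"ay":0,"az":0.062},
  {"hand":30,"x":0.0004,"y":-0.01,"z":0,"ax":0,"ay":0,"az":0.075},
  {"hand":30,"x":0.0006,"y":-0.0118,"z":0,"ax":0,"ay":0,"az":0.088},
  {"hand":30,"x":0.0008,"y":-0.0134,"z":0,"ax":0,"ay":0,"az":0.1},
])

```text
t: 18.3
tool_pos: [0.467, 0.0342, 0.2479]
orientation: [3.038, -0.802, -0.0]
force: [-3.7, -2.7, 1.8]
opening: 0.028
gripper_force: 2.0
```

```bash
python3 f.py; python3 - <<'E'
from h import *
plan([[*knob(-.52-.01*i),.08,-2.086-.01*i,30] for i in range(1,9)])
E
```

```text
t 18.3 lever -0.522 r 0.1353 Ftan(ccw+) 4.13 Frad 1.86 [-3.7 -2.7  1.8] op 0.027999083504727244 [-0.04 -0.09  2.01 -0.    1.22  2.05] cmd [ 0.4672  0.0337  0.247  -2.086 ]
[{"hand": 30, "x": -0.0, "y": -0.0014, "z": -0.0, "ax": 0, "ay": 0, "az": 0.01}, {"hand": 30, "x": -0.0, "y": -0.0027, "z": -0.0, "ax": 0, "ay": 0, "az": 0.02}, {"hand": 30, "x": 0.0, "y": -0.0041, "z": -0.0, "ax": 0, "ay": 0, "az": 0.03}, {"hand": 30, "x": 0.0001, "y": -0.0054, "z": -0.0, "ax": 0, "ay": 0, "az": 0.04}, {"hand": 30, "x": 0.0002, "y": -0.0068, "z": -0.0, "ax": 0, "ay": 0, "az": 0.05}, {"hand": 30, "x": 0.0002, "y": -0.0081, "z": -0.0, "ax": 0, "ay": 0, "az": 0.06}, {"hand": 30, "x": 0.0003, "y": -0.0095, "z": -0.0, "ax": 0, "ay": 0, "az": 0.07}, {"hand": 30, "x": 0.0004, "y": -0.0108, "z": -0.0, "ax": 0, "ay": 0, "az": 0.08}]
```

Call:
carry_out([
  {"hand":30,"x":0,"y":-0.0014,"z":0,"ax":0,"ay":0,"az":0.01},
  {"hand":30,"x":0,"y":-0.0027,"z":0,"ax":0,"ay":0,"az":0.02},
  {"hand":30,"x":0,"y":-0.004,"z":0,"ax":0,"ay":0,"az":0.03},
  {"hand":30,"x":0.0001,"y":-0.0054,"z":0,"ax":0,"ay":0,"az":0.04},
  {"hand":30,"x":0.0002,"y":-0.0068,"z":0,"ax":0,"ay":0,"az":0.05},
  {"hand":30,"x":0.0002,"y":-0.008,"z":0,"ax":0,"ay":0,"az":0.06},
  {"hand":30,"x":0.0003,"y":-0.0095,"z":0,"ax":0,"ay":0,"az":0.07},
  {"hand":30,"x":0.0004,"y":-0.0108,"z":0,"ax":0,"ay":0,"az":0.08},
])

```text
t: 19.3
tool_pos: [0.4727, 0.0433, 0.2479]
orientation: [3.003, -0.922, -0.0]
force: [-4.4, -3.1, 2.8]
opening: 0.0278
gripper_force: 2.5
```

```bash
python3 f.py; python3 - <<'E'
from h import *
plan([[*knob(-.60-.01*i),.08,-2.166-.01*i,30] for i in range(1,9)])
E
```

```text
t 19.3 lever -0.601 r 0.1354 Ftan(ccw+) 5.05 Frad 1.92 [-4.4 -3.1  2.8] op 0.027811556391544784 [-0.02 -0.07  1.99 -0.    1.22  2.15] cmd [ 0.4728  0.0429  0.247  -2.166 ]
[{"hand": 30, "x": 0.0, "y": -0.0014, "z": -0.0, "ax": 0, "ay": 0, "az": 0.01}, {"hand": 30, "x": 0.0001, "y": -0.0027, "z": -0.0, "ax": 0, "ay": 0, "az": 0.02}, {"hand": 30, "x": 0.0001, "y": -0.0041, "z": -0.0, "ax": 0, "ay": 0, "az": 0.03}, {"hand": 30, "x": 0.0002, "y": -0.0054, "z": -0.0, "ax": 0, "ay": 0, "az": 0.04}, {"hand": 30, "x": 0.0002, "y": -0.0068, "z": -0.0, "ax": 0, "ay": 0, "az": 0.05}, {"hand": 30, "x": 0.0003, "y": -0.0081, "z": -0.0, "ax": 0, "ay": 0, "az": 0.06}, {"hand": 30, "x": 0.0004, "y": -0.0095, "z": -0.0, "ax": 0, "ay": 0, "az": 0.07}, {"hand": 30, "x": 0.0005, "y": -0.0108, "z": -0.0, "ax": 0, "ay": 0, "az": 0.08}]
```

Call:
carry_out([
  {"hand":30,"x":0,"y":-0.0014,"z":0,"ax":0,"ay":0,"az":0.01},
  {"hand":30,"x":0,"y":-0.0027,"z":0,"ax":0,"ay":0,"az":0.02},
  {"hand":30,"x":0,"y":-0.004,"z":0,"ax":0,"ay":0,"az":0.03},
  {"hand":30,"x":0.0002,"y":-0.0054,"z":0,"ax":0,"ay":0,"az":0.04},
  {"hand":30,"x":0.0002,"y":-0.0068,"z":0,"ax":0,"ay":0,"az":0.05},
  {"hand":30,"x":0.0003,"y":-0.008,"z":0,"ax":0,"ay":0,"az":0.06},
  {"hand":30,"x":0.0004,"y":-0.0095,"z":0,"ax":0,"ay":0,"az":0.07},
  {"hand":30,"x":0.0005,"y":-0.0108,"z":0,"ax":0,"ay":0,"az":0.08},
])

```text
t: 20.3
tool_pos: [0.4791, 0.0519, 0.2479]
orientation: [2.964, -1.041, -0.001]
force: [-5.3, -4.1, 3.9]
opening: 0.0281
gripper_force: 2.9
```

```bash
python3 f.py; python3 - <<'E'
from h import *
p,d=read_camera('top');cv2.imwrite('pics/t4.png',cv2.resize(p[145:260,215:335],None,fx=5,fy=5,interpolation=2))
for i in range(6):
    read_camera('top')
    import subprocess
    s=read_state();print(s['force'].round(2),s['gripper_force'])
plan([[*knob(-.68-.0125*i),.08,-2.246-.0125*i,30] for i in range(1,5)])
E
```

```text
t 20.3 lever -0.681 r 0.1354 Ftan(ccw+) 6.51 Frad 1.51 [-5.3 -4.1  3.9] op 0.02813162740732039 [ 0.   -0.05  1.97 -0.    1.22  2.25] cmd [ 0.4793  0.0516  0.247  -2.246 ]
[-5.43 -2.83  3.61] 2.5730172624459158
[-5.32 -2.23  3.9 ] 2.5520801161410134
[-4.85 -3.57  4.32] 2.5343198898290065
[-4.38 -3.31  3.17] 2.524078441989559
[-4.98 -3.56  3.52] 2.5164660021863483
[-5.21 -2.94  2.68] 2.513829027190013
[{"hand": 30, "x": 0.0, "y": -0.0017, "z": -0.0, "ax": 0, "ay": 0, "az": 0.013}, {"hand": 30, "x": 0.0001, "y": -0.0034, "z": -0.0, "ax": 0, "ay": 0, "az": 0.025}, {"hand": 30, "x": 0.0001, "y": -0.0051, "z": -0.0, "ax": 0, "ay": 0, "az": 0.038}, {"hand": 30, "x": 0.0002, "y": -0.0068, "z": -0.0, "ax": 0, "ay": 0, "az": 0.05}]
```

View pics/t4.png

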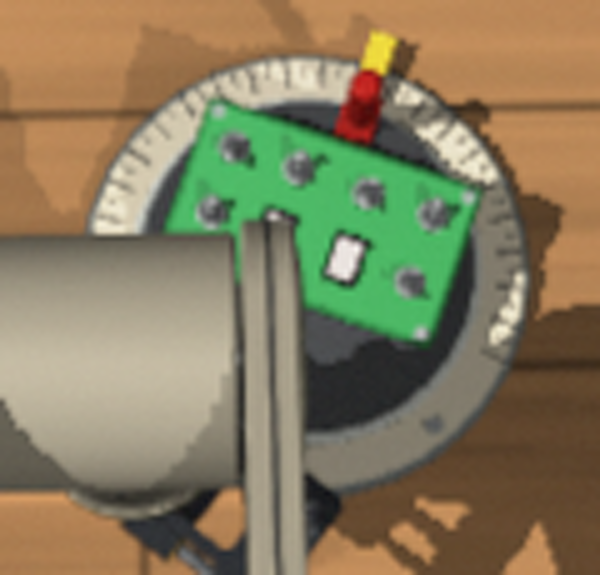

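The board has not moved (upper corners still (213,100) and (480,190)), and the moving push was about 6.5 N. One more small step.

Call:
carry_out([
  {"hand":30,"x":0,"y":-0.0017,"z":0,"ax":0,"ay":0,"az":0.013},
  {"hand":30,"x":0.0001,"y":-0.0034,"z":0,"ax":0,"ay":0,"az":0.025},
  {"hand":30,"x":0.0001,"y":-0.005,"z":0,"ax":0,"ay":0,"az":0.038},
  {"hand":30,"x":0.0002,"y":-0.0068,"z":0,"ax":0,"ay":0,"az":0.05},
])

```text
t: 21.15
tool_pos: [0.4834, 0.0571, 0.2479]
orientation: [2.936, -1.115, -0.001]
force: [-6.2, -3.4, 4.6]
opening: 0.0283
gripper_force: 3.2
```

```bash
python3 f.py
```

```text
t 21.15 lever -0.731 r 0.1355 Ftan(ccw+) 6.64 Frad 2.31 [-6.2 -3.4  4.6] op 0.028253754937218382 [ 0.01 -0.04  1.96 -0.    1.22  2.31] cmd [ 0.4837  0.0568  0.247  -2.296 ]
```

Both estimates (push about 41 N, angle about 57 N) lie inside 30–70 N. I'll release and retreat.

Call:
carry_out([
  {"hand":45,"x":0,"y":0.002,"z":0,"ax":0,"ay":0,"az":0},
  {"hand":45,"x":0,"y":0.002,"z":0,"ax":0,"ay":0,"az":0},
  {"hand":45,"x":0,"y":0.002,"z":-0.03,"ax":0,"ay":0,"az":0},
  {"hand":45,"x":0,"y":0.002,"z":-0.08,"ax":0,"ay":0,"az":0},
  {"hand":45,"x":0,"y":0.002,"z":-0.13,"ax":0,"ay":0,"az":0},
  {"hand":45,"x":-0.05,"y":-0.04,"z":-0.15,"ax":0,"ay":0,"az":0},
  {"hand":45,"x":-0.1,"y":-0.08,"z":-0.15,"ax":0,"ay":0,"az":0},
  {"hand":45,"x":-0.14,"y":-0.11,"z":-0.15,"ax":0,"ay":0,"az":0},
])

```text
t: 22.15
tool_pos: [0.4527, 0.2311, 0.3989]
orientation: [-2.936, 1.102, 0.001]
force: [0.7, -1.2, -0.4]
opening: 0.0417
gripper_force: 0.0
```

```bash
python3 - <<'E'
from h import *
s=read_state();print(s['t'],s['tool_pos'],s['force'])
p,d=read_camera('top');cv2.imwrite('pics/t5.png',cv2.resize(p[110:260,200:350],None,fx=4,fy=4,interpolation=2))
E
```

```text
22.15 [0.45272664 0.23105251 0.3989034 ] [ 0.66226639 -1.15434579 -0.39795767]
```

View pics/t5.png

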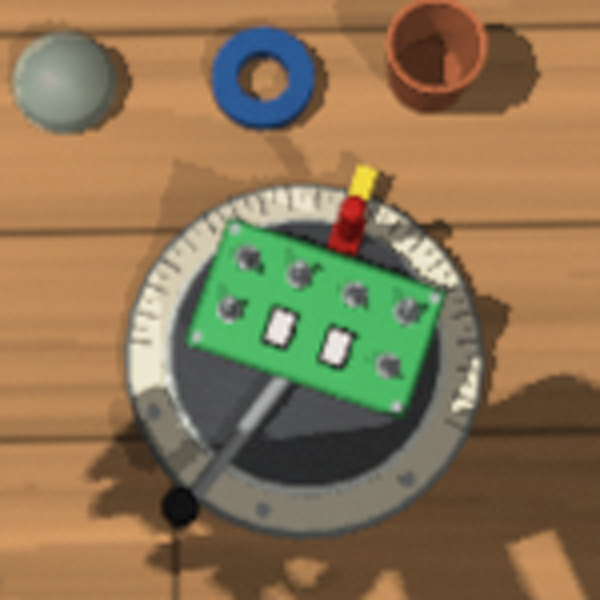

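The pointer peg (350,215) lines up with the tab (363,182), the knob rests at (180,508), and the bystanders in view are in place.

```bash
python3 -c "
from plant import robot
print(robot.close_job())"
```

```text
the job is handed in; nothing more can be done
None
```

I freed the clamp, turned the board onto the yellow tab (camera reads it within about 0.02 rad) and re-tightened the lever to about a 7 N push, an estimated 41–57 N of clamping; the job was handed in at about 22 s, and no verdict came back.

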